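# Right the fuel pot and fit the pump

## Task

The yellow fuel pot has been left upside down on the bench mat. First turn it over so that it stands mouth up on the mat; then snap the fuel pump forward out of the spring clip of its stand and put it in the pot, yellow end down. Leave everything else on the bench where it is.

Things in the scene. Friction and masses are not known exactly. Their poses are not given: they have to be found in the camera images.
- pot: Yellow pot, 0.11 to 0.21 kg, too wide to grip across; upside down at first. Origin: centre of its closed bottom; z: from bottom to open mouth, 134 mm. Rim: x -48 to +52, y -60 to +60 mm; bottom 5 mm less. Its -x side is flat, 55 mm wide, it lies on it without rolling; +x side rounded. At first its x axis points along the mat's -x within 0.25 rad. Centre of mass 49 mm above the bottom.
- pot_mouth (a point): Centre of the pot's open mouth, level with the rim. Walls 2 to 4 mm; inner floor 119 mm below the rim; an upright cylinder of 39 mm radius fits inside at the floor, 42 mm at the rim. Pushed on its +x side near the upturned bottom, the pot tips along the mat onto its flat side; lifting the mouth's upper rim from there sets it upright, in all about 235 mm along from its start.
- mat: Rubber bench mat, black with green border, 420 x 200 x 3 mm, fixed; friction with the pot 0.8 to 1.2, so that the pot tips rather than slides when pushed near its top. Origin: centre of its underside; x axis along its length, from the end where the pot stands to the free end; y axis across.
- stand: Fixed grey pump stand, at the left or at the right of the mat: foot 76 x 76 x 10 mm; aluminium back plate 56 mm wide up to z = 85 mm, front face at x = +16 mm. Origin: centre of the foot's underside; the clip opens to its -x. Two sprung steel arms (z = 57 to 79 mm) reach from the plate round the pump past its widest point, up to 30 mm to each side of it.
- clip (a point): Middle of the spring clip, on the axis of the pump while it is in the clip, 68 mm above the bench; axes as the stand's. Pulling the pump to the stand's -x takes less than 15 N; it is free of the arms after 40 mm.
- pump: Fuel pump, 0.35 kg: round barrel 45 mm in diameter, 76 mm long, yellow end piece 42 mm, black cap 9 mm; 127 mm in all. It stands in the clip, its y axis up, the yellow end on the stand's foot 10 mm above the bench. The origin is off its axis, which runs along y through x = 0, z = 22.6 mm; barrel y = -22 to +54 mm, whole y = -64 to +63 mm.
- pump_bottom (a point): Centre of the end face of the pump's yellow end.
- pump_top (a point): Centre of the end face of the pump's black cap, 127 mm above the yellow end face.
- oil_bottle: Bystander: white bottle with a red spout, 45 mm across, 128 mm tall, standing beside a blue spray can (172 mm tall, fixed) behind the far end of the mat. Origin: centre of its underside.
- flashlight: Bystander: black flashlight, 33 x 114 x 33 mm, lying. Origin: centre of its underside.

How it is judged:
On the way, in this order (a step that is already met when the one before it is completed fails the run):
1. the pot stands mouth up on the mat, at rest, while the pump is still in its clip (angle between pot's own z axis and vertical below 0.1 rad and height (world z) of pot below 0.012 m and linear speed of pot below 0.03 m/s and distance of pump_bottom from where it was at the start of the episode below 0.015 m), for 0.2 s.
2. the pump has been pulled forward out of the clip, not lifted out of it: still upright and less than 30 mm above where it stood (x of each of pump_bottom, pump_top in the frame of stand below -0.04 m and height (world z) of pump_bottom below 0.04 m and z of pump_top in the frame of stand above 0.12 m).
At the end, for the whole second after the job is handed in: The pot stands mouth up (within 0.1 rad) on the mat, its centre on the mat and at least 5 mm from the mat's edges; the pump stands in it, yellow end down, that end within 35 mm of the pot's bottom level; both are at rest (angle between pot's own z axis and vertical below 0.1 rad and height (world z) of pot below 0.012 m and linear speed of each of pot, pump below 0.02 m/s and x of pot in the frame of mat between -0.205 and 0.205 m and y of pot in the frame of mat between -0.095 and 0.095 m and z of pump_bottom in the frame of pot between 0 and 0.035 m and horizontal distance between pump_bottom and pot below 0.045 m and z of pump_top in the frame of pot above 0.11 m and horizontal distance between pump_top and pot below 0.06 m); the robot touches nothing.
It fails at once if the oil bottle or the flashlight is moved by more than 40 mm (distance of any of oil_bottle, flashlight from where it was at the start of the episode above 0.04 m).
It also fails if it takes over 58 s, if anything falls off the work surface, if the arm or the gripper's body presses on something with over 40 N, if the wrist force passes 120 N, or if a joint passes its speed limit or range.

## Robot

A 6-joint arm with a two-finger parallel gripper is mounted at the origin on the work surface; the furniture and walls round the work are solid. World frame = base frame: x ahead of the robot, y to its left, z up, the work surface at z = 0. Lengths are in m, angles in rad, forces in N, time in s.
With the tool pointing down it reaches from about 0.35 to 0.85 m from the base axis. Payload 8.1 kg.
Tool frame: the origin (TCP) lies at the very end of the fingers, on their centre line; the grasp point (between the pads) lies 19 mm behind it; z points along the fingers, y is the line along which they close (so a half turn about z gives the same grasp; the last joint's range is limited). The gripper opens to 93 mm and grips with 3 to 60 N. Pads are 15 mm wide; open, the fingers measure 128 mm over their backs; the gripper's body (75 mm by 188 mm) begins 65 mm behind the grasp point.
Start: joints at [-1.285, 0.13, 1.488, -0, 1.523, -0.085], TCP at [0.217, -0.559, 0.219] pointing down, gripper open.
Joint ranges: [-2.96, 2.96], [-0.89, 2.26], [0.02, 2.5], [-1.34, 4.48], [0, 2.73], [-2.66, 2.66]. Speed limits (rad/s): [2.39, 2.39, 2.79, 3.14, 3.14, 3.14].

## Interface

Orientations are given as a rotation vector (axis times angle).
In Python, from plant import monitor, eyes, ticket gives the robot as it stands.
- The arm moves only by the tool arm_command, never from a script. Its argument "deltas" is a list that holds one entry, the list of rows, each a list of 6 numbers: the shift along the world's x, y, z in cm, then the turn, a rotation vector about the world's x, y, z in degrees. In form: [[[tx, ty, tz, rx, ry, rz], ...]]. A call has 1 to 12 rows; each row shifts and turns the commanded pose from where the row before left it; what a row does not reach is not made up. A row lasts 1/12 s, in which the tool goes at most 41.7 mm and 7.16 degrees, less where a joint would pass 70% of its speed; a pose out of reach is approached as far as the arm can. A call is refused whole if a number of a shift passes 4.17 or a number of a turn 7.16, either way. A call with a gripper value outside its range is refused whole. "gripper" is the opening, from -1 (shut) to 1 (fully open), set as the call begins (left out, the last holds). The fingers move at their own pace and stop on an object; "squeeze" is the grip in N (left out, the last holds). Time passes only in rows, so rows that do not move let the fingers close. It gives the time, the measured TCP pose, the force, the opening and the grip force at its end, in the units of the state.
- monitor.read_state(): the state, without advancing time (a new reading comes with each control period).
- eyes.read_camera(name): name is "side" or "top" or "wrist"; returns the picture (384x512x3 uint8, blue, green, red); there is no depth.
- eyes.camera_model(name): a dict with "fx", "fy", "cx", "cy" (pixels), "k1" (the pictures are not rectified: a ray, as slopes to the right and down, at radius r is drawn at 1 + k1 r^2 times it, then the intrinsics apply), "rvec" (rotation vector, rad) and "tvec" (3), from world to camera coordinates, as OpenCV has them. Camera axes: x right, y down, z forward; pixel columns grow to the right and rows downward; lengths in m; the calibration is good to about 2 mm. A picture is of the moment at which its call begins: read the wrist's pose just before it. camera_model takes no time and is no camera call; for the wrist camera it gives the pose at the moment of the call.
- ticket.close_job(): hands the job in; it is judged then, once.
The state is a dict: "t": time; "q": joint angles; "dq": joint speeds; "joint_torque": joint torques, N m; "tool_pos": TCP position; "orientation": TCP orientation; "force": force on the tool from outside, world axes, zero at the start; "wrist_torque": the same for the moment, N m; "opening": finger opening in m; "gripper_force": force on a finger pad.
Only numpy, scipy, OpenCV 4.12 (cv2) and the standard library are available. Lean on these libraries where they do the work, as an engineer would, in place of code of your own. Each camera call takes 0.05 s, during which the arm holds its last target. There are 200 camera calls.

## Working session

There is one attempt and no reset: what is moved stays moved. The work goes in short steps, Python scripts to look and compute and a tool call to move; the robot and the scene stay as the last step left them, time stands still between calls to the robot, and variables do not carry over. Pictures are saved under pics/ and viewed, at most 10 in all, crops included, and the job is handed in when it is done.

Besides the shell and the picture viewer there is one more tool, called as a command line: name --argument value ..., lists and objects as JSON in quotes. arm_command: Moves the arm, as the interface text tells. Its arguments: {"type":"object","properties":{"deltas":{"type":"array"},"gripper":{"type":"number"},"squeeze":{"type":"number"}},"required":["deltas"]}

```bash
ls; mkdir -p pics; python3 - <<'E'
from plant import monitor, eyes
import cv2,numpy as np
s=monitor.read_state();print(s)
for n in("side","top"):
    cv2.imwrite(f"pics/{n}0.png",eyes.read_camera(n)); m=eyes.camera_model(n);print(n,m)
    R=cv2.Rodrigues(np.array(m['rvec']))[0];print(-R.T@np.array(m['tvec']))
E
```

```text
pics
{'t': 0.0, 'q': array([-1.28539705e+00,  1.31147510e-01,  1.48931369e+00, -2.50681159e-05,
        1.52299833e+00, -8.53964990e-02]), 'dq': array([ 5.47689204e-04, -2.16186815e-06, -6.68580302e-05,  1.18860439e-03,
       -5.04901097e-04,  8.40523736e-04]), 'joint_torque': array([ 6.86650146e-04, -5.59847260e+01, -4.91764283e+01,  7.67987408e-02,
        3.58427502e-02, -1.72081386e-04]), 'tool_pos': array([ 0.21726231, -0.55865248,  0.21757672]), 'orientation': array([-3.08593150e+00, -5.78773632e-01,  3.31701521e-04]), 'force': array([-0.276544  ,  0.20215606, -0.67373319]), 'wrist_torque': array([ 0.00475179, -0.01350887, -0.00380124]), 'gripper_force': 0.0, 'opening': 0.09303286851945332}
side {'fx': 484.8036321340696, 'fy': 484.8036321340696, 'cx': 257.8573420610153, 'cy': 191.81766578668933, 'k1': -0.2069104369707446, 'rvec': array([ 1.25452275, -2.16329884,  1.05055924]), 'tvec': array([0.29954145, 0.3374552 , 1.01891001])}
[-0.35329938  0.56111321  0.89560606]
top {'fx': 381.55939073993585, 'fy': 381.55939073993585, 'cx': 252.83077829039598, 'cy': 193.37691491246662, 'k1': 0.04296572563496991, 'rvec': array([ 2.17467651, -2.11968404,  0.14403103]), 'tvec': array([0.06007737, 0.47055073, 1.04563564])}
[0.31987744 0.06511213 1.10082696]
```

View pics/side0.png

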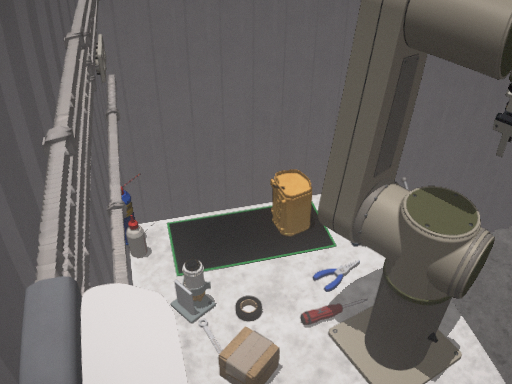

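View pics/top0.png

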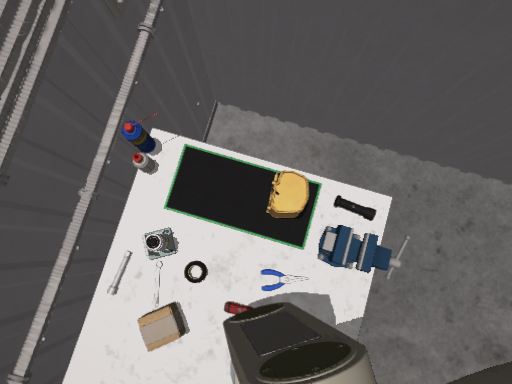

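Top view: the mat corners are near (185,146), (320,182), (304,246), (166,207). The pot is at (288,195), the pump and stand at (158,242), the bottle at (140,160), the flashlight at (355,208) and a vise at (350,250). The side view shows the stand with the pump at (193,285).

```bash
cat > h.py <<'E'
import cv2,numpy as np
from plant import monitor,eyes
def ray(n,uv,m=None):
    m=m or eyes.camera_model(n)
    p=(np.array(uv,float).reshape(-1,2)-[m['cx'],m['cy']])/[m['fx'],m['fy']]
    q=p.copy()
    for _ in range(30): q=p/(1+m['k1']*(q**2).sum(1,keepdims=True))
    R=cv2.Rodrigues(np.array(m['rvec']))[0]; o=-R.T@np.array(m['tvec'])
    return o,np.c_[q,np.ones(len(q))]@R
def onz(n,uv,z,m=None):
    o,d=ray(n,uv,m); return o+d*((z-o[2])/d[:,2])[:,None]
def proj(n,P,m=None):
    m=m or eyes.camera_model(n)
    R=cv2.Rodrigues(np.array(m['rvec']))[0]; c=np.array(P,float).reshape(-1,3)@R.T+m['tvec']
    s=c[:,:2]/c[:,2:]; s=s*(1+m['k1']*(s**2).sum(1,keepdims=True))
    return s*[m['fx'],m['fy']]+[m['cx'],m['cy']]
def big(mask):
    c,_=cv2.findContours(mask,cv2.RETR_EXTERNAL,cv2.CHAIN_APPROX_NONE); return max(c,key=cv2.contourArea)
E
python3 - <<'E'
from h import *
for n in("top","side"):
    im=cv2.imread(f"pics/{n}0.png");h=cv2.cvtColor(im,cv2.COLOR_BGR2HSV)
    g=cv2.inRange(h,(45,90,50),(85,255,255)); g=cv2.morphologyEx(g,cv2.MORPH_CLOSE,np.ones((3,3)))
    pts=np.argwhere(g)[:,::-1].astype(np.float32)
    W=onz(n,pts,.003)[:,:2].astype(np.float32)
    r=cv2.minAreaRect(W); print(n,len(pts),"mat",r, cv2.boxPoints(r).round(3).tolist())
    y=cv2.inRange(h,(12,110,90),(32,255,255)); c=big(y)[:,0]
    r=cv2.minAreaRect(onz(n,c,.137)[:,:2].astype(np.float32)); print("pot@137",r,cv2.boxPoints(r).round(3).tolist(),cv2.boundingRect(c))
im=cv2.imread("pics/top0.png");a=cv2.resize(im[215:275,125:205],None,fx=5,fy=5,interpolation=2);b=cv2.resize(im[160:230,255:335],None,fx=5,fy=5,interpolation=2)
im=cv2.imread("pics/side0.png");c=cv2.resize(im[250:325,160:240],None,fx=5,fy=5,interpolation=2)
a=cv2.copyMakeBorder(a,0,300-a.shape[0],0,0,0)if a.shape[0]<300 else a
z=np.zeros((600,800,3),np.uint8);z[:300,:400]=a;z[:350,400:]=b;z[300:,:400]=c[:300]
cv2.imwrite("pics/c1.png",z)
E
```

```text
top 866 mat ((0.46660691499710083, 0.1016218364238739), (0.41744017601013184, 0.19858071208000183), 74.92237854003906) [[0.3160000145435333, -0.07400000095367432], [0.5080000162124634, -0.12600000202655792], [0.6169999837875366, 0.2770000100135803], [0.42500001192092896, 0.32899999618530273]]
pot@137 ((0.45297086238861084, -0.020433947443962097), (0.09828776866197586, 0.1255011260509491), 79.56954193115234) [[0.38199999928474426, -0.05700000002980232], [0.5059999823570251, -0.07999999821186066], [0.5239999890327454, 0.017000000923871994], [0.4000000059604645, 0.039000000804662704]] (266, 171, 43, 47)
side 464 mat ((0.4668049216270447, 0.10229276120662689), (0.4175116717815399, 0.19860830903053284), 74.89485168457031) [[0.31700000166893005, -0.0729999989271164], [0.5080000162124634, -0.125], [0.6169999837875366, 0.27799999713897705], [0.42500001192092896, 0.33000001311302185]]
pot@137 ((0.4004155695438385, 0.01941859722137451), (0.10227467119693756, 0.24884364008903503), 58.72786331176758) [[0.2680000066757202, 0.03999999910593033], [0.47999998927116394, -0.08900000154972076], [0.5329999923706055, -0.0010000000474974513], [0.32100000977516174, 0.12800000607967377]] (271, 170, 41, 65)
```

View pics/c1.png

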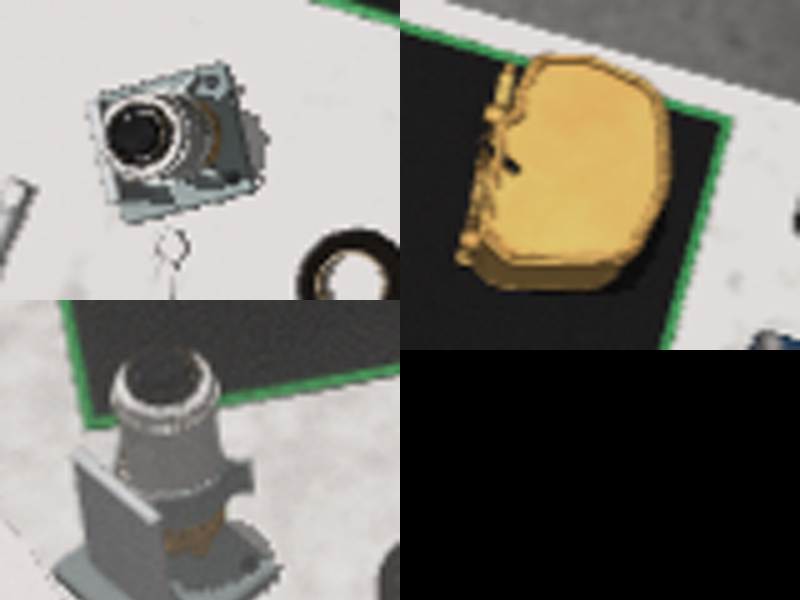

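```bash
python3 - <<'E'
from h import *
print("cap top",onz("top",[[152,242.4]],.137),"side",onz("side",[[193,265]],.137))
f=onz("top",[[125+96/5,215+100/5],[125+226/5,215+62/5],[125+252/5,215+187/5],[125+127/5,215+222/5]],.010);print("foot top",f.round(4),f.mean(0))
print("plate top edge (side)",onz("side",[[160+73/5,250+150/5],[160+160/5,250+220/5]],.085))
print("arm tip (side)",onz("side",[[160+250/5,250+165/5]],.079))
im=cv2.imread("pics/top0.png");h=cv2.cvtColor(im,cv2.COLOR_BGR2HSV)
y=cv2.inRange(h,(12,60,190),(32,255,255));y=cv2.morphologyEx(y,cv2.MORPH_OPEN,np.ones((3,3)));c=big(y)[:,0]
W=onz("top",c,.137)[:,:2].astype(np.float32)
r=cv2.minAreaRect(W);print(len(c),r,cv2.boxPoints(r).round(4).tolist())
a=np.radians(74.9);ex=np.array([np.cos(a),np.sin(a)]);ey=np.array([-ex[1],ex[0]])
L=(W-[.4667,.102])@np.c_[ex,ey];print("top face in mat frame",L.min(0),L.max(0));
print(L[::6].round(3).tolist())
E
```

```text
cap top [[0.32429127 0.32007577 0.137     ]] side [[0.31896803 0.32222115 0.137     ]]
foot top [[0.3451 0.377  0.01  ]
 [0.3683 0.3049 0.01  ]
 [0.2985 0.2862 0.01  ]
 [0.2775 0.355  0.01  ]] [0.32237386 0.33076754 0.01      ]
plate top edge (side) [[0.34350795 0.36032185 0.085     ]
 [0.28872053 0.3429555  0.085     ]]
arm tip (side) [[0.30284066 0.29350478 0.079     ]]
115 ((0.46057596802711487, -0.022023160010576248), (0.09812739491462708, 0.07877545803785324), 0.39542222023010254) [[0.41119998693466187, 0.017000000923871994], [0.41179999709129333, -0.0617000013589859], [0.5098999738693237, -0.06109999865293503], [0.5094000101089478, 0.01769999973475933]]
top face in mat frame [-0.16604023 -0.07529504] [-0.08408862  0.02657665]
[[-0.094, -0.069], [-0.089, -0.052], [-0.088, -0.035], [-0.089, -0.022], [-0.093, -0.01], [-0.088, 0.002], [-0.093, 0.017], [-0.103, 0.025], [-0.118, 0.023], [-0.133, 0.021], [-0.148, 0.017], [-0.158, 0.006], [-0.164, -0.009], [-0.163, -0.025], [-0.158, -0.04], [-0.154, -0.055], [-0.145, -0.068], [-0.128, -0.074], [-0.112, -0.075], [-0.097, -0.07]]
```

```bash
python3 - <<'E'
from h import *
a=onz("top",[[357,174],[348,212]],.0);print("flat line",a)
# pot flat-side clutter: 255+510/5.. corrected crop offsets (crop x0=400)
a=onz("top",[[255+108/5,160+70/5],[255+65/5,160+258/5]],.01);print("flat line rim",a,np.degrees(np.arctan2(*(a[0]-a[1])[:2][::-1])))
print("vise",onz("top",[[322,230],[322,262],[390,265],[335,245]],.08).round(3).tolist())
print("bottle/can",onz("top",[[140,160]],.128),onz("top",[[130,128]],.172),"flash",onz("top",[[355,208]],.02))
E
```

```text
flat line [[ 0.5383064  -0.23046656  0.        ]
 [ 0.42620105 -0.20339379  0.        ]]
flat line rim [[0.5306234  0.00467574 0.01      ]
 [0.42041097 0.02742348 0.01      ]] -11.662031859117455
vise [[0.369, -0.115, 0.08], [0.285, -0.115, 0.08], [0.283, -0.291, 0.08], [0.33, -0.149, 0.08]]
bottle/can [[0.53564948 0.36676517 0.128     ]] [[0.60699408 0.38319384 0.172     ]] flash [[ 0.43616681 -0.21833112  0.02      ]]
```

arm_command --deltas '[[[0, 0, 3, 0, 0, 6], [1.6, 3.5, 2, 0, 0, 6], [1.6, 3.5, 0, 0, 0, 6], [1.6, 3.5, 0, 0, 0, 6], [1.6, 3.5, 0, 0, 0, 6], [1.6, 3.5, 0, 0, 0, 6], [1.6, 3.5, 0, 0, 0, 6], [1.6, 3.5, 0, 0, 0, 6], [1.6, 3.5, 0, 0, 0, 5.7], [1.6, 3.5, 0, 0, 0, 0], [1.6, 3.5, 0, 0, 0, 0], [1.6, 3.5, 0, 0, 0, 0]]]' --gripper 0

```text
t: 1.1
tool_pos: [0.393, -0.1737, 0.2676]
orientation: [-2.493, -1.911, -0.0]
force: [1.0, 0.1, -0.9]
opening: 0.0465
gripper_force: 0.0
```

arm_command --deltas '[[[1.7, 2.4, 0, 0, 0, 3], [1.7, 2.4, 0, 0, 0, 0], [1.6, 2.5, 0, 0, 0, 0], [0, 0, -3.7, 0, 0, 0], [0, 0, -3.7, 0, 0, 0], [0, 0, -3.7, 0, 0, 0], [0, 0, -3.8, 0, 0, 0], [0, 0, 0, 0, 0, 0], [0, 0, 0, 0, 0, 0]]]'

```text
t: 1.85
tool_pos: [0.4407, -0.1018, 0.1171]
orientation: [-2.439, -1.973, 0.005]
force: [-0.8, -0.9, 1.1]
opening: 0.0464
gripper_force: 0.0
```

```bash
python3 - <<'E'
from h import *
t=eyes.read_camera("top")[130:330,220:420];s=eyes.read_camera("side")[110:310,200:400]
cv2.imwrite("pics/c2.png",cv2.resize(np.hstack([t,s]),(800,400),interpolation=2))
E
```

```text
(no output)
```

View pics/c2.png

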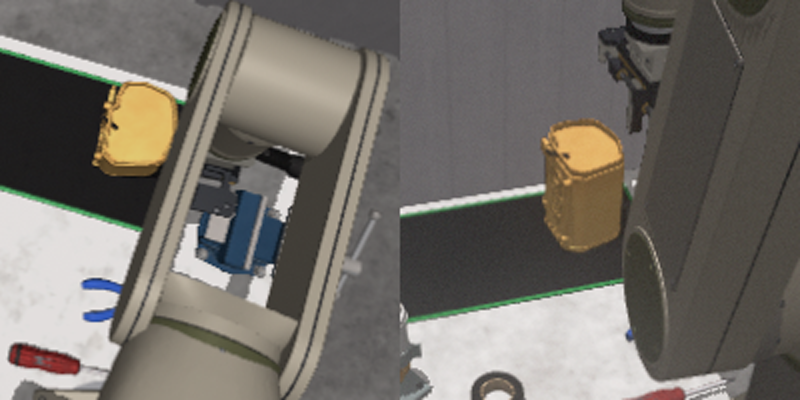

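The pot is untouched (left panel at (140,130)) and the gripper is behind it. I'll push now.

arm_command --deltas '[[[0.2, 0.9, 0, 0, 0, 0], [0.15, 0.6, 0, 0, 0, 0], [0.1, 0.5, 0, 0, 0, 0], [0.1, 0.5, 0, 0, 0, 0], [0.1, 0.5, 0, 0, 0, 0], [0.1, 0.5, 0, 0, 0, 0], [0.1, 0.5, 0, 0, 0, 0], [0.1, 0.5, 0, 0, 0, 0], [0.1, 0.5, 0, 0, 0, 0], [0.1, 0.5, 0, 0, 0, 0]]]'

```text
t: 2.78
tool_pos: [0.4544, -0.0472, 0.1189]
orientation: [2.442, 1.976, -0.0]
force: [0.0, -1.3, 1.6]
opening: 0.0465
gripper_force: 1.4
```

```bash
python3 - <<'E'
from h import *
t=eyes.read_camera("top")[130:330,220:420];s=eyes.read_camera("side")[110:310,200:400]
cv2.imwrite("pics/c3.png",cv2.resize(np.hstack([t,s]),(800,400),interpolation=2))
for n in("top","side"):
    y=cv2.inRange(cv2.cvtColor(eyes.read_camera(n),cv2.COLOR_BGR2HSV),(12,110,90),(32,255,255));print(n,cv2.boundingRect(big(y)))
E
```

```text
top (255, 168, 28, 47)
side (259, 168, 50, 66)
```

arm_command --deltas '[[[0.1, 0.5, 0, 0, 0, 0], [0.1, 0.5, 0, 0, 0, 0], [0.1, 0.5, 0, 0, 0, 0], [0.1, 0.5, 0, 0, 0, 0], [0.1, 0.5, 0, 0, 0, 0], [0.1, 0.5, 0, 0, 0, 0], [0, 0, 0, 0, 0, 0], [0, 0, 0, 0, 0, 0], [0, 0, 0, 0, 0, 0], [0, 0, 0, 0, 0, 0]]]'

```text
t: 3.82
tool_pos: [0.4602, -0.0177, 0.1187]
orientation: [-2.442, -1.976, 0.0]
force: [-0.3, -0.4, -0.8]
opening: 0.0463
gripper_force: 0.0
```

```bash
python3 - <<'E'
from h import *
t=eyes.read_camera("top")[130:330,220:420];s=eyes.read_camera("side")[110:310,200:400]
cv2.imwrite("pics/c3.png",cv2.resize(np.hstack([t,s]),(800,400),interpolation=2))
for n in("top","side"):
    y=cv2.inRange(cv2.cvtColor(eyes.read_camera(n),cv2.COLOR_BGR2HSV),(12,110,90),(32,255,255));print(n,cv2.boundingRect(big(y)))
E
```

```text
top (222, 161, 44, 45)
side (219, 186, 64, 57)
```

arm_command --deltas '[[[-0.5, -2.5, 1, 0, 0, 0], [-0.5, -2.5, 2, 0, 0, 0], [-0.5, -2.5, 3, 0, 0, 0], [-0.5, -2.5, 3, 0, 0, 0], [0, 0, 3, 0, 0, 0], [0, 0, 0, 0, 0, 0]]]'

```text
t: 4.52
tool_pos: [0.4428, -0.1201, 0.2458]
orientation: [2.438, 1.967, 0.008]
force: [1.2, -0.0, 0.7]
opening: 0.0466
gripper_force: 0.0
```

```bash
python3 - <<'E'
from h import *
t=eyes.read_camera("top");s=eyes.read_camera("side");cv2.imwrite("pics/t4.png",t);cv2.imwrite("pics/s4.png",s)
cv2.imwrite("pics/c4.png",cv2.resize(np.hstack([t[130:250,190:310],s[150:270,190:310]]),(800,400),interpolation=2))
E
```

```text
(no output)
```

View pics/c4.png

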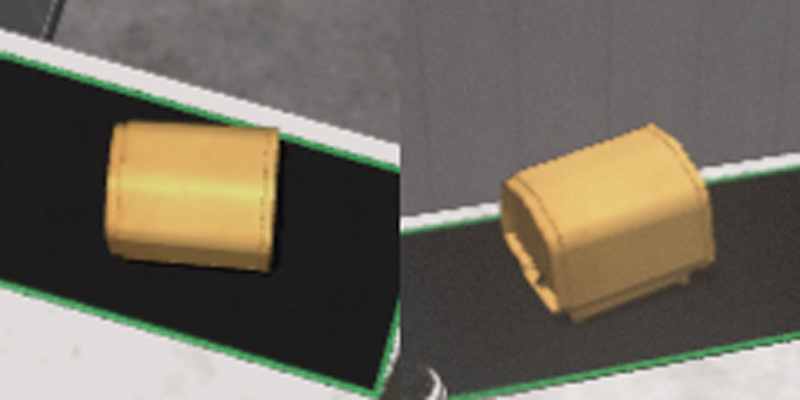

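The pot lies on its flat side (left panel). The mouth faces right, its edge at x≈275 in the crop, and the bottom end is at x≈110. It is yawed about 12° from the mat.

```bash
python3 - <<'E'
from h import *
f=lambda x,y,z:onz("top",[[190+x*.3,130+y*.3]],z)[0]
A=np.array([f(276,197,.101),f(108,190,.096)]);print("ridge mouth,bottom",A.round(4).tolist(),np.linalg.norm(A[0]-A[1]))
d=A[1]-A[0];print("axis deg",np.degrees(np.arctan2(d[1],d[0])))
for p in[(278,130,.06),(270,270,.06),(118,122,.06),(112,258,.06)]:print(f(*p).round(4))
a=f(118,122,.06)-f(278,130,.06);b=f(112,258,.06)-f(270,270,.06);print(np.degrees(np.arctan2([a[1],b[1]],[a[0],b[0]])))
a=np.radians(74.9);ex=np.array([np.cos(a),np.sin(a)]);M=np.c_[ex,[-ex[1],ex[0]]]
print((A[:,:2]-[.4667,.102])@M)
im=cv2.imread("pics/t4.png");y=cv2.inRange(cv2.cvtColor(im,cv2.COLOR_BGR2HSV),(12,110,60),(32,255,255))
r=cv2.minAreaRect(onz("top",big(y)[:,0],.06)[:,:2].astype(np.float32));print(r)
E
```

```text
ridge mouth,bottom [[0.4721, 0.0191, 0.101], [0.4751, 0.1532, 0.096]] 0.13426879990353674
axis deg 88.71392670171525
[0.5349 0.0166 0.06  ]
[0.4177 0.021  0.06  ]
[0.5383 0.1501 0.06  ]
[0.4242 0.151  0.06  ]
[88.53097262 87.10113578]
[[-0.07865421 -0.02683841]
 [ 0.0516406   0.00519864]]
((0.48155489563941956, 0.08875127136707306), (0.1417529284954071, 0.11906849592924118), 86.00025177001953)
```

arm_command --deltas '[[[0, 0, 0, 0, 0, 5], [0, 0, 0, 0, 0, 5], [0.4, 0.7, -0.6, 5.6, 0, 0], [0.4, 0.7, -0.6, 5.6, 0, 0], [0.4, 0.7, -0.6, 5.6, 0, 0], [0.4, 0.7, -0.6, 5.6, 0, 0], [0.4, 0.7, -0.6, 5.6, 0, 0], [0.4, 0.7, -0.6, 5.6, 0, 0], [0.4, 0.7, -0.6, 5.7, 0, 0], [0.4, 0.7, -0.6, 5.7, 0, 0], [0, 0, 0, 0, 0, 0], [0, 0, 0, 0, 0, 0]]]' --gripper -0.35

```text
t: 5.62
tool_pos: [0.4708, -0.0609, 0.1878]
orientation: [-1.786, -1.718, -0.71]
force: [-1.2, 0.6, 1.1]
opening: 0.0301
gripper_force: 0.0
```

```bash
python3 - <<'E'
from h import *
s=monitor.read_state();print(s['q'].round(3),s['tool_pos'],cv2.Rodrigues(s['orientation'])[0].round(3),s['opening'])
E
```

```text
[-0.697  0.176  1.705  0.588  1.794 -0.685] [ 0.4708122  -0.06086046  0.18784061] [[ 0.041  0.999 -0.004]
 [ 0.705 -0.026  0.709]
 [ 0.708 -0.032 -0.705]] 0.03010424347408786
```

arm_command --deltas '[[[0.3, 0, -2.1, 0, 0, 0], [0, 0, -2.1, 0, 0, 0], [0, 2, -2, 0, 0, 0], [0, 2, -2, 0, 0, 0], [0, 2, -2, 0, 0, 0], [0, 2, -2, 0, 0, 0], [0, 1.5, -1.5, 0, 0, 0], [0, 0, 0, 0, 0, 0], [0, 0, 0, 0, 0, 0]]]'

```text
t: 6.37
tool_pos: [0.475, 0.0343, 0.0545]
orientation: [-1.785, -1.728, -0.712]
force: [-0.3, 0.6, -0.2]
opening: 0.0301
gripper_force: 0.0
```

```bash
python3 - <<'E'
from h import *
t=eyes.read_camera("top");s=eyes.read_camera("side")
cv2.imwrite("pics/c5.png",cv2.resize(np.hstack([t[110:260,180:330],s[120:270,190:340]]),(800,400),interpolation=2))
E
```

```text
(no output)
```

View pics/c5.png

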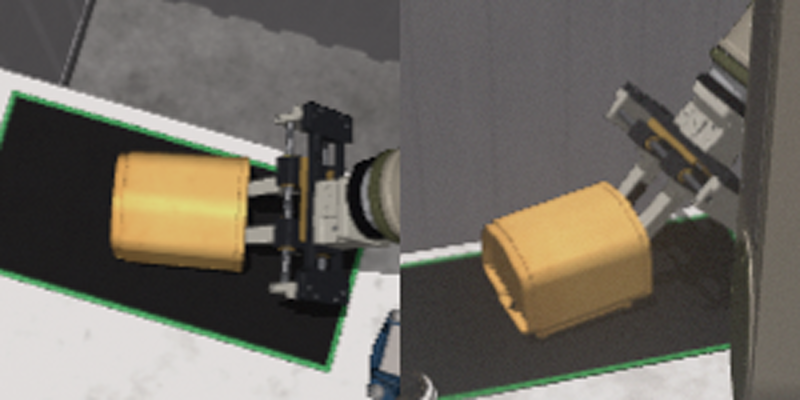

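arm_command --deltas '[[[0, 0, 0.8, 0, 0, 0], [0, 0, 0.7, 0, 0, 0], [0, 0, 0.6, 0, 0, 0], [0, 0.7, 0.8, 0, 0, 0], [0, 0.7, 0.8, 0, 0, 0], [0, 0.7, 0.8, 0, 0, 0], [0, 0.7, 0.7, 0, 0, 0], [0, 0.9, 0.6, 0, 0, 0], [0, 0.9, 0.6, 0, 0, 0], [0, 0.9, 0.6, 0, 0, 0]]]'

```text
t: 7.3
tool_pos: [0.4751, 0.0896, 0.1244]
orientation: [-1.786, -1.724, -0.714]
force: [0.4, -0.1, -1.7]
opening: 0.0302
gripper_force: 0.2
```

```bash
cat > see.py <<'E'
from h import *
import sys
t=eyes.read_camera("top");s=eyes.read_camera("side")
for n,i in(("t",t),("s",s)):
    y=cv2.inRange(cv2.cvtColor(i,cv2.COLOR_BGR2HSV),(12,110,70),(32,255,255));print(n,cv2.boundingRect(big(y)))
cv2.imwrite(sys.argv[1],cv2.resize(np.hstack([t[110:260,180:330],s[120:270,190:340]]),(800,400),interpolation=2))
E
python3 see.py pics/c6.png
```

```text
t (206, 166, 60, 46)
s (209, 180, 68, 67)
```

View pics/c6.png

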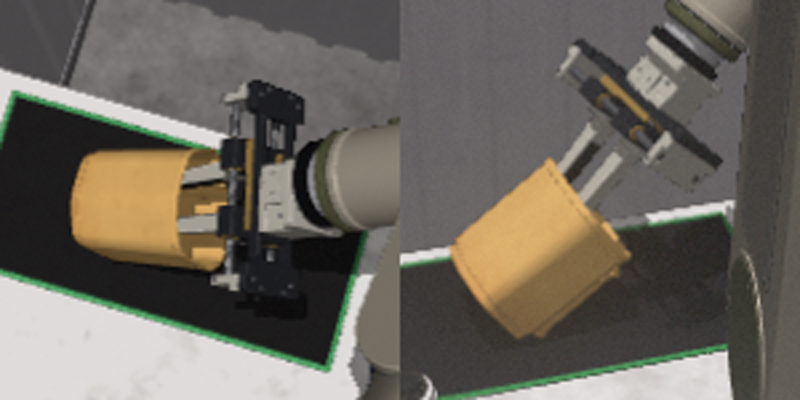

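The pot is tilting up cleanly on the two fingers.

arm_command --deltas '[[[0, 0.9, 0.4, 0, 0, 0], [0, 0.9, 0.4, 0, 0, 0], [0, 0.9, 0.4, 0, 0, 0], [0, 0.8, 0.3, 0, 0, 0], [0, 0.7, 0.2, -2, 0, 0], [0, 0.6, 0.2, -2, 0, 0], [0, 0.5, 0.1, -3, 0, 0], [0, 0.5, 0, -3, 0, 0], [0, 0.5, 0, -3, 0, 0], [0, 0.5, 0, -3, 0, 0], [0, 0.5, 0, -3, 0, 0], [0, 0, 0, 0, 0, 0]]]'

```text
t: 8.4
tool_pos: [0.4766, 0.1632, 0.1464]
orientation: [-2.002, -1.937, -0.448]
force: [-0.3, -1.4, 3.8]
opening: 0.0306
gripper_force: 2.3
```

```bash
python3 see.py pics/c7.png
```

```text
t (179, 154, 40, 52)
s (185, 187, 53, 67)
```

View pics/c7.png

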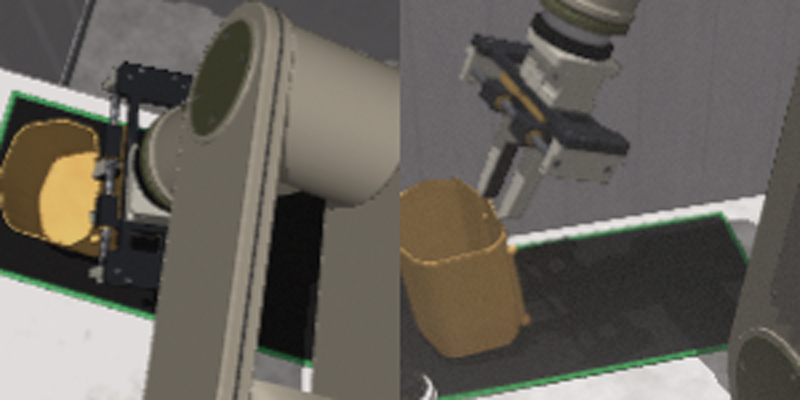

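The pot is mouth up with the fingers at its near rim. I'll retract straight up and check.

arm_command --deltas '[[[0, 0, 1.5, 0, 0, 0], [0, 0, 2.5, 0, 0, 0], [0, 0, 3, -2.5, 0, 0], [0, 0, 3, -5, 0, 0], [0, -1, 3, -5, 0, 0], [0, -3, 2, -5, 0, 0], [0, -3, 0, -5, 0, 0], [0, -3, 0, 0, 0, 0], [0, -3, 0, 0, 0, 0], [0, 0, 0, 0, 0, 0]]]'

```text
t: 9.33
tool_pos: [0.4749, 0.0282, 0.2933]
orientation: [-2.231, -2.148, -0.063]
force: [-0.2, 0.3, -0.2]
opening: 0.0304
gripper_force: 0.0
```

```bash
python3 - <<'E'
from h import *
s=monitor.read_state();print(s['tool_pos'],cv2.Rodrigues(s['orientation'])[0].round(3),s['q'].round(2),s['force'])
t=eyes.read_camera("top");s=eyes.read_camera("side");cv2.imwrite("pics/t8.png",t);cv2.imwrite("pics/s8.png",s)
cv2.imwrite("pics/c8.png",cv2.resize(np.hstack([t[130:280,120:270],s[170:320,130:280]]),(800,400),interpolation=2))
E
```

```text
[0.47491396 0.02821227 0.29332592] [[ 0.038  0.999 -0.001]
 [ 0.997 -0.038  0.06 ]
 [ 0.06  -0.003 -0.998]] [-0.1  -0.23  1.7   0.06  1.68 -0.05] [-0.22814804  0.28371571 -0.23319702]
```

View pics/c8.png

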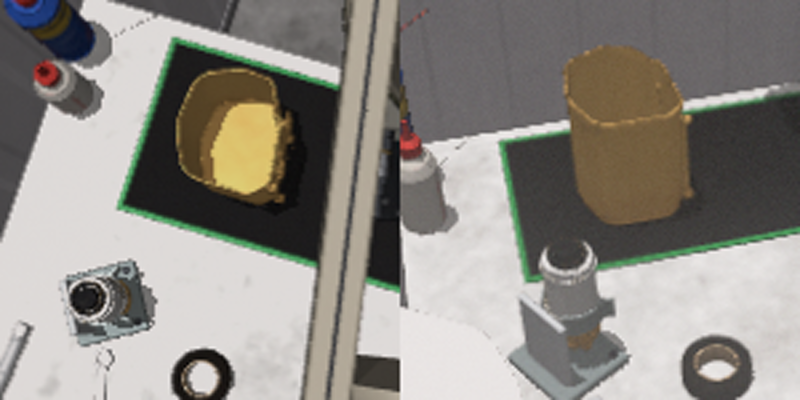

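Pot stands mouth up (left panel: rim about 178–280, 70–203). The pump is still in its clip, cap at (88,298).

```bash
python3 - <<'E'
from h import *
for n,f in(("top","t8"),("side","s8")):
    im=cv2.imread(f"pics/{f}.png");h=cv2.cvtColor(im,cv2.COLOR_BGR2HSV)
    c=big(cv2.inRange(h,(12,90,40),(32,255,255)))[:,0];W=onz(n,c,.137)[:,:2].astype(np.float32)
    print(n,cv2.boundingRect(c),cv2.minAreaRect(W))
g=lambda n,x,y,x0,y0,z:onz(n,[[x0+x*.375,y0+y*.375]],z)[0].round(4)
print("rim top L,R,T,B",[g("top",x,y,120,130,.137).tolist() for x,y in[(178,150),(276,130),(228,69),(232,197)]])
print("rim side L,R,T,B",[g("side",x-400,y,130,170,.137).tolist() for x,y in[(563,75),(682,105),(615,45),(632,123)]])
print("floor",g("top",247,147,120,130,.018))
print("cap",g("top",90,298,120,130,.137),g("side",167,253,130,170,.137))
E
```

```text
top (186, 155, 44, 52) ((0.48525190353393555, 0.18855445086956024), (0.13254499435424805, 0.1105552688241005), 1.4996784925460815)
side (191, 187, 49, 67) ((0.4337962567806244, 0.20980381965637207), (0.1082308292388916, 0.23720046877861023), 70.22749328613281)
rim top L,R,T,B [[0.4684, 0.2407, 0.137], [0.4903, 0.1476, 0.137], [0.549, 0.1962, 0.137], [0.4244, 0.1871, 0.137]]
rim side L,R,T,B [[0.5266, 0.2338, 0.137], [0.4348, 0.1574, 0.137], [0.5438, 0.1719, 0.137], [0.4349, 0.2077, 0.137]]
floor [0.4919 0.1883 0.018 ]
cap [0.326  0.3158 0.137 ] [0.3197 0.3228 0.137 ]
```

arm_command --deltas '[[[0, 0, 0, -3.4, 0, 0], [-1, 1.8, 0, 0, 0, 6.9], [-1, 1.8, 0, 0, 0, 6.9], [-1, 1.8, 0, 0, 0, 6.9], [-1, 1.8, 0, 0, 0, 6.9], [-1, 1.8, 0, 0, 0, 6.9], [-1, 1.8, 0, 0, 0, 6.9], [-1, 1.8, 0, 0, 0, 6.9], [-1, 1.8, 0, 0, 0, 6.9], [-1, 1.8, 0, 0, 0, 6.9], [-1, 1.8, 0, 0, 0, 6.9], [-1, 1.8, 0, 0, 0, 6.9]]]' --gripper 1

```text
t: 10.43
tool_pos: [0.3639, 0.2311, 0.2935]
orientation: [-0.43, -3.109, -0.001]
force: [-0.6, -1.9, -0.6]
opening: 0.0931
gripper_force: 0.0
```

arm_command --deltas '[[[-1, 1.8, 0, 0, 0, 6.9], [-1, 1.8, 0, 0, 0, 6.9], [-1, 1.9, 0, 0, 0, 6.9], [-1, 1.9, 0, 0, 0, 6.7], [0, 1.8, 0, 0, 0, 6.7], [0, 0, 0, 0, 0, 0], [0, 0, 0, 0, 0, 0]]]'

```text
t: 11.02
tool_pos: [0.3242, 0.3223, 0.2933]
orientation: [0.49, -3.1, 0.001]
force: [1.2, -0.0, 0.8]
opening: 0.0933
gripper_force: 0.0
```

```bash
python3 - <<'E'
from h import *
s=monitor.read_state();print(s['tool_pos'],cv2.Rodrigues(s['orientation'])[0].round(3),s['q'].round(2),s['force'],s['opening'])
m=eyes.camera_model("wrist");w=eyes.read_camera("wrist");cv2.imwrite("pics/w9.png",w)
R=cv2.Rodrigues(np.array(m['rvec']))[0];print("cam",-R.T@m['tvec'],R[2]);print("proj",proj("wrist",[[.323,.32,.137]],m))
g=cv2.cvtColor(w,cv2.COLOR_BGR2GRAY);c=cv2.HoughCircles(cv2.medianBlur(g,5),cv2.HOUGH_GRADIENT,1.5,20,param1=100,param2=40,minRadius=15,maxRadius=90)
print(c[0][:6] if c is not None else None)
E
```

```text
[0.32418243 0.32228167 0.29327663] [[-0.951 -0.309 -0.003]
 [-0.309  0.951 -0.001]
 [ 0.003 -0.    -1.   ]] [ 0.67 -0.28  1.74  0.    1.68 -1.22] [ 1.23132919 -0.0487755   0.78901666] 0.09327436078222806
cam [0.25355061 0.29868055 0.45909384] [ 0.25265742  0.08285041 -0.96400209]
proj [[252.65359162 178.87632567]]
[[ 81.75     150.75      82.5     ]
 [404.25     185.25      89.100006]
 [291.75     275.25      75.899994]
 [435.75     249.75      72.600006]
 [384.75     198.75      82.5     ]
 [273.75      98.25      70.95    ]]
```

View pics/w9.png

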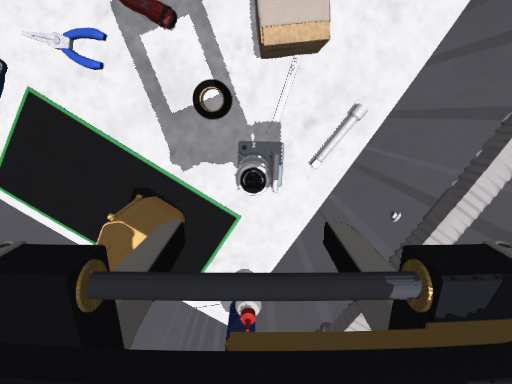

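Wrist view: the cap is at (254,179) and the predicted pixel is (252.7,178.9), so the pump is located to about 1 mm.

arm_command --deltas '[[[-0.1, -0.2, -3.5, 0, 0, 0], [0, 0, -3.5, 0, 0, 0], [0, 0, -3.5, 0, 0, 0], [0, 0, -3.5, 0, 0, 0], [0, 0, -3, 0, 0, 0], [0, 0, -2.7, 0, 0, 0], [0, 0, 0, 0, 0, 0], [0, 0, 0, 0, 0, 0]]]'

```text
t: 11.73
tool_pos: [0.3233, 0.318, 0.0959]
orientation: [0.485, -3.099, 0.003]
force: [0.4, 0.5, 0.6]
opening: 0.0933
gripper_force: 0.0
```

arm_command --deltas '[[[0, 0, 0, 0, 0, 0], [0, 0, 0, 0, 0, 0], [0, 0, 0, 0, 0, 0], [0, 0, 0, 0, 0, 0], [0, 0, 0, 0, 0, 0], [0, 0, 0, 0, 0, 0], [0, 0, 0, 0, 0, 0], [0, 0, 0, 0, 0, 0]]]' --gripper -1 --squeeze 45

```text
t: 12.4
tool_pos: [0.3243, 0.3195, 0.0969]
orientation: [0.49, -3.101, 0.0]
force: [-0.9, 0.4, 0.3]
opening: 0.0447
gripper_force: 45.2
```

arm_command --deltas '[[[0, 0, 0.2, 0, 0, 0], [0.3, -0.95, 0, 0, 0, 0], [0.3, -0.95, 0, 0, 0, 0], [0.3, -0.95, 0, 0, 0, 0], [0.3, -0.95, 0, 0, 0, 0], [0.3, -0.95, 0, 0, 0, 0], [0.3, -0.95, 0, 0, 0, 0], [0.3, -0.95, 0, 0, 0, 0], [0, 0, 0, 0, 0, 0], [0, 0, 0, 0, 0, 0], [0, 0, 0, 0, 0, 0]]]'

```text
t: 13.32
tool_pos: [0.3455, 0.2529, 0.0989]
orientation: [0.489, -3.102, -0.0]
force: [0.1, 0.5, -2.9]
opening: 0.0446
gripper_force: 44.9
```

arm_command --deltas '[[[0, 0, 2, 0, 0, -6.9], [0, 0, 3, 0, 0, -6.9], [0, 0, 3, 0, 0, -6.9], [0, 0, 3, 0, 0, -6.9], [0, 0, 3, 0, 0, -6.9], [0, 0, 2.5, 0, 0, -6.9], [0, 0, 0.5, 0, 0, -6.9], [1.4, -0.6, 0, 0, 0, -6.9], [1.4, -0.6, 0, 0, 0, -6.9], [1.4, -0.6, 0, 0, 0, -6.9], [1.4, -0.6, 0, 0, 0, -6.9], [1.4, -0.6, 0, 0, 0, -6.9]]]'

```text
t: 14.32
tool_pos: [0.4158, 0.2232, 0.2688]
orientation: [-1.69, -2.646, -0.002]
force: [-0.1, 0.4, -3.3]
opening: 0.0449
gripper_force: 44.9
```

arm_command --deltas '[[[1.4, -0.6, 0, 0, 0, -6.9], [1.4, -0.6, 0, 0, 0, -6.9], [1.4, -0.6, 0, 0, 0, -6.9], [1.4, -0.6, 0, 0, 0, -6.3], [1.4, -0.5, 0, 0, 0, 0], [0, 0, 0, 0, 0, 0], [0, 0, 0, 0, 0, 0], [0, 0, 0, 0, 0, 0]]]'

```text
t: 14.98
tool_pos: [0.4848, 0.1944, 0.2686]
orientation: [-2.255, -2.185, -0.001]
force: [-0.3, -0.3, -3.6]
opening: 0.0451
gripper_force: 44.9
```

```bash
python3 - <<'E'
from h import *
s=monitor.read_state();print(s['tool_pos'],cv2.Rodrigues(s['orientation'])[0].round(3),s['q'].round(2),s['force'],s['opening'])
T=s['tool_pos']
w=eyes.read_camera("wrist");m=eyes.camera_model("wrist");t=eyes.read_camera("top");d=eyes.read_camera("side")
for n,i in(("wrist",w),("top",t),("side",d)):
    y=cv2.inRange(cv2.cvtColor(i,cv2.COLOR_BGR2HSV),(12,90,40),(32,255,255))
    if n=="wrist": y[230:]=0
    c=big(y)[:,0];W=onz(n,c,.137,m if n=="wrist" else None)[:,:2].astype(np.float32)
    print(n,cv2.contourArea(c),cv2.boundingRect(c),W.min(0),W.max(0),cv2.minAreaRect(W))
    print(" expected mouth px",proj(n,[[.486,.194,.137]],m if n=="wrist" else None),"pump bottom px",proj(n,[[T[0],T[1],T[2]-.0869]],m if n=="wrist" else None))
E
```

```text
[0.4848296  0.19439333 0.26858035] [[ 0.031  1.    -0.001]
 [ 1.    -0.031  0.002]
 [ 0.002 -0.001 -1.   ]] [ 0.28 -0.1   1.63  0.    1.61  0.31] [-0.32899477 -0.32314574 -3.6412052 ] 0.04513516771417819
wrist 5975.5 (206, 135, 106, 86) [0.4286419  0.15250668] [0.54954857 0.24938768] ((0.48904862999916077, 0.20099492371082306), (0.12092053145170212, 0.0968087837100029), 0.11409275233745575)
 expected mouth px [[255.15512553 184.71040888]] pump bottom px [[254.13630642 195.43639043]]
top 100.0 (203, 184, 10, 22) [0.4218971  0.17429958] [0.47555774 0.1992686 ] ((0.4466699957847595, 0.18886534869670868), (0.05570761114358902, 0.019047915935516357), 16.20673942565918)
 expected mouth px [[205.32698147 179.93204546]] pump bottom px [[202.83643652 177.2351268 ]]
side 2573.0 (191, 176, 49, 78) [0.3192838  0.13037145] [0.59418917 0.28560686] ((0.4560070037841797, 0.20276647806167603), (0.10624200850725174, 0.2843773365020752), 70.45990753173828)
 expected mouth px [[212.73919372 202.25050569]] pump bottom px [[211.90776947 188.18722036]]
```

arm_command --deltas '[[[0.4, 0.4, 0, 0, 0, 0], [0, 0, -2, 0, 0, 0], [0, 0, -2, 0, 0, 0], [0, 0, -2, 0, 0, 0], [0, 0, -2, 0, 0, 0], [0, 0, -2, 0, 0, 0], [0, 0, -2, 0, 0, 0], [0, 0, -1.5, 0, 0, 0], [0, 0, -1.5, 0, 0, 0], [0, 0, -0.7, 0, 0, 0], [0, 0, 0, 0, 0, 0], [0, 0, 0, 0, 0, 0]]]'

```text
t: 16.13
tool_pos: [0.4893, 0.1982, 0.1121]
orientation: [-2.256, -2.185, -0.002]
force: [0.8, -0.0, -3.4]
opening: 0.0447
gripper_force: 44.9
```

arm_command --deltas '[[[0, 0, -0.2, 0, 0, 0], [0, 0, -0.2, 0, 0, 0], [0, 0, -0.2, 0, 0, 0], [0, 0, 0, 0, 0, 0], [0, 0, 0, 0, 0, 0]]]'

```text
t: 16.55
tool_pos: [0.4894, 0.1979, 0.106]
orientation: [-2.256, -2.184, -0.002]
force: [-0.0, 0.1, -3.6]
opening: 0.0444
gripper_force: 44.9
```

arm_command --deltas '[[[0, 0, 0, 0, 0, 0], [0, 0, 0, 0, 0, 0], [0, 0, 0, 0, 0, 0], [0, 0, 0, 0, 0, 0], [0, 0, 0, 0, 0, 0], [0, 0, 0, 0, 0, 0]]]' --gripper 0.25

```text
t: 17.05
tool_pos: [0.4894, 0.198, 0.106]
orientation: [-2.256, -2.184, -0.002]
force: [0.9, 0.2, 0.5]
opening: 0.0579
gripper_force: 0.0
```

arm_command --deltas '[[[0, 0, 1, 0, 0, 0], [0, 0, 1.5, 0, 0, 0], [0, 0, 2, 0, 0, 0], [0, 0, 3, 0, 0, 0], [0, 0, 4, 0, 0, 0], [0, 0, 4, 0, 0, 0], [0, -3, 0, 0, 0, 0], [0, -4, 0, 0, 0, 0], [0, -4, 0, 0, 0, 0], [0, -4, 0, 0, 0, 0], [0, 0, 0, 0, 0, 0], [0, 0, 0, 0, 0, 0]]]'

```text
t: 18.05
tool_pos: [0.4894, 0.046, 0.2618]
orientation: [-2.261, -2.18, -0.003]
force: [-0.9, 0.3, -0.5]
opening: 0.0579
gripper_force: 0.0
```

```bash
python3 - <<'E'
from h import *
s=monitor.read_state();print(s['tool_pos'],s['force'],s['opening'])
for n in("top","side"):
    i=eyes.read_camera(n);h=cv2.cvtColor(i,cv2.COLOR_BGR2HSV)
    y=cv2.inRange(h,(12,90,40),(32,255,255));c=big(y)[:,0];x,yy,w,hh=cv2.boundingRect(c)
    hull=np.zeros_like(y);cv2.fillPoly(hull,[cv2.convexHull(c)],255)
    non=cv2.bitwise_and(cv2.inRange(h,(0,0,0),(180,60,255)),hull);non=cv2.morphologyEx(non,cv2.MORPH_OPEN,np.ones((3,3)));k=big(non)
    print(n,(x,yy,w,hh),"pump blob",cv2.contourArea(k),cv2.boundingRect(k), onz(n,[cv2.minEnclosingCircle(k)[0]],.145),"rim",cv2.minAreaRect(onz(n,c,.137)[:,:2].astype(np.float32)))
E
```

```text
[0.48944664 0.04603162 0.26177212] [-0.85015118  0.32732736 -0.46029732] 0.05787797224721321
top (186, 155, 30, 51) pump blob 257.5 (197, 171, 19, 20) [[0.4826468  0.19033448 0.145     ]] rim ((0.48606356978416443, 0.20663350820541382), (0.12997964024543762, 0.07445547729730606), 1.4940119981765747)
side (191, 187, 49, 67) pump blob 258.5 (203, 197, 18, 19) [[0.46239845 0.20809654 0.145     ]] rim ((0.433807909488678, 0.20975704491138458), (0.10815253108739853, 0.23720629513263702), 70.32083892822266)
```

```bash
python3 -c "
from plant import ticket
print(ticket.close_job())"
```

```text
the job is handed in; nothing more can be done
None
```

The pot stands mouth up on the mat with the pump in it, yellow end down, after about 18 s of the 58 s allowed; the job is handed in, but no pass/fail verdict came back.

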